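# Find the loose findings lid and hold it open

## Robot

A 6-joint arm with a two-finger parallel gripper is mounted at the origin on the work surface. World frame = base frame: x ahead of the robot, y to its left, z up, the work surface at z = 0. Lengths are in mm, angles in rad, forces in N, time in s.
With the tool pointing down it reaches from about 275 to 825 mm from the base axis. Payload 5.2 kg.
Tool frame: the origin (TCP) lies between the finger pads; the fingertips stand 8 mm ahead of it and the grasp point (between the pads) lies 11 mm behind it (tip_reach is the distance from the TCP to the fingertips, in mm); z points along the fingers, y is the line along which they close (so a half turn about z gives the same grasp; the last joint's range is limited). The gripper opens to 93 mm and grips with 3 to 60 N. Pads are 15 mm wide; open, the fingers measure 128 mm over their backs; the gripper's body (75 mm by 188 mm) begins 65 mm behind the grasp point.
Start: joints at [1.093, 0.259, 1.535, -0, 1.348, -0.203], TCP at [149.223, 529.375, 226.653] pointing down, gripper open.
Joint ranges: [-3.14, 3.14], [-0.91, 2.08], [0.19, 2.58], [-1.22, 4.36], [0.22, 2.71], [-3.12, 3.12]. Speed limits (rad/s): [2.57, 2.57, 3.14, 3.14, 3.14, 3.14].

## Interface

Orientations are given as a 3x3 rotation matrix whose columns are the frame's x, y, z axes.
In Python, from plant import * gives the robot as it stands.
- The arm moves only by the tool apply_moves, never from a script. Its argument "plan" is a list that holds one entry, the list of rows, each a list of 6 numbers: the shift along the tool's x, y, z in units of 0.04 m (1.0 is 0.04 m), then the turn, a rotation vector about the tool's x, y, z in units of 6 degrees (1.0 is 6 degrees). In form: [[[tx, ty, tz, ax, ay, az], ...]]. A call has 1 to 20 rows; each row shifts and turns the commanded pose from where the row before left it, along the tool's axes as they then stand; what a row does not reach is not made up. A row lasts 1/8 s, in which the tool goes at most 62.5 mm and 10.7 degrees, less where a joint would pass 70% of its speed; a pose out of reach is approached as far as the arm can. A call with a number of a shift or a turn outside -1 to 1 is refused whole. A call with a gripper value outside its range is refused whole. "gripper" is the closure, from 0 (fully open) to 1 (shut), set as the call begins (left out, the last holds). The fingers move at their own pace and stop on an object; "squeeze" is the grip in N (left out, the last holds). Time passes only in rows, so rows that do not move let the fingers close. It gives the time, the measured TCP pose, the force, the opening and the grip force at its end, in the units of the state.
- get_obs(): the state, without advancing time (a new reading comes with each control period).
- read_camera(name): name is "scene" or "top"; returns the picture (420x560x3 uint8, blue, green, red); there is no depth.
- calibration(name): a dict with "mtx" (3x3 intrinsics, pixels), "k1" (the pictures are not rectified: a ray, as slopes to the right and down, at radius r is drawn at 1 + k1 r^2 times it, then the intrinsics apply), "cam_to_world" (4x4, takes a point from camera to world coordinates). Camera axes: x right, y up, looking along -z (the intrinsics and any distortion apply to the point x, -y, -z); pixel columns grow to the right and rows downward; lengths in mm; the calibration is good to about 2 mm. A picture is of the moment at which its call begins. calibration takes no time and is no camera call.
- job_done(): hands the job in; it is judged then, once.
Trained networks look in the newest picture that a camera, given by its name, has taken for a name from the list of things; names that differ only in an ending like _2 or _b are one class to them, and where a whole thing is asked for, a point or a joint stands for the part that bears it (a point fixed in the world has none). Each returns a list of dicts, best first, with "confidence" (0 to 1); they miss things now and then, are a little off and sometimes report something else, mostly with a low value. They report only what shows in the picture. A call takes as long as a camera call.
- look_for(camera, label): "extent" ([centre column, centre row, width, height] in pixels, round what is visible of it).
- outline_of(camera, label): "region" (420x560 bool, what is visible of it) and "extent" ([centre column, centre row, width, height] in pixels, round what is visible of it).
The state is a dict: "t": time; "joints": joint angles; "joint_vel": joint speeds; "joint_torque": joint torques, N m; "eef_pos": TCP position; "tcp_rot": TCP orientation; "ft_force": force on the tool from outside, world axes, zero at the start; "torque": the same for the moment, N m; "finger_gap": finger opening in mm; "finger_force": force on a finger pad.
Only numpy, scipy, OpenCV 4.12 (cv2) and the standard library are available. Lean on these libraries where they do the work, as an engineer would, in place of code of your own. Each camera call takes 0.05 s, during which the arm holds its last target. There are 200 camera calls.

## Task

Pull the tray of the bench hutch out to its stop, then tap the three lid knobs in turn from left to right (as seen from the robot) to find the lid whose catch has let go: it sinks when tapped, the other two stay firm. Lift that lid by its knob to about 45 degrees and finish while still holding it there, with the tray out and the other lids shut; leave everything else on the bench where it is.

Things in the scene. Friction and masses are not known exactly. Their poses are not given: they have to be found in the camera images.
- hutch: Low oak bench hutch with a black roof board, 260 deep (x) x 300 wide (y) x 110 high, standing fixed on the table. Origin: centre of its underside; its x axis points away from the robot, its open front faces -x. The black roof starts 30 mm behind the front face. It holds one pull-out tray.
- tray (a joint): The pull-out tray's travel out of the hutch along the hutch's -x axis: 0 m = shut (the start), 0.14 m = fully out, at its stop. It takes about 6 N to slide and stays where it is left.
- tray_handle (a point): Middle of the brass bar handle on the tray's oak front (moves with the tray): bar 100 mm long, parallel to the hutch's y axis, about 10 mm thick, 35 mm in front of the tray front, 55 mm above the table. Reachable from above; the tray front's upper edge is at 68 mm.
- lid_left (a joint): Angle of the left (+y of the hutch) one of three identical teal lids: 0 rad shut, up to 1.2 as its front rises. A soft spring (0.3 N m/rad) brings it back to 0. Two lids are held by hidden catches and give 1.5 mm at most; the loose one sinks about 6 mm (-0.085 rad) when its knob is tapped with 1 N or more, and lifts with about 4 N. Which is loose varies and cannot be seen.
- knob_left (a point): Centre of the left lid's brass barrel knob: 20 mm diameter, 18 mm long, axis along the hutch's y, 75 mm in front of the hinge line, 22 mm above it. Shut: centre 82, top 92 mm above the table, 8 mm free under the barrel. Under the roof until the tray is out. Its flat ends can be pinched from above, fingers closing along y.
- hinge_left (a point): Middle of the left lid's hinge line, which runs along the hutch's y at the lid's far edge (moves with the tray), 60 mm above the table. Each lid is 92 (x) x 76 (y) mm, its top 64 mm above the table; lids stand 85 mm apart, centre to centre.
- lid_middle (a joint): Angle of the middle one of three identical teal lids: 0 rad shut, up to 1.2 as its front rises. A soft spring (0.3 N m/rad) brings it back to 0. Two lids are held by hidden catches and give 1.5 mm at most; the loose one sinks about 6 mm (-0.085 rad) when its knob is tapped with 1 N or more, and lifts with about 4 N. Which is loose varies and cannot be seen.
- knob_middle (a point): Centre of the middle lid's brass barrel knob: 20 mm diameter, 18 mm long, axis along the hutch's y, 75 mm in front of the hinge line, 22 mm above it. Shut: centre 82, top 92 mm above the table, 8 mm free under the barrel. Under the roof until the tray is out. Its flat ends can be pinched from above, fingers closing along y.
- hinge_middle (a point): Middle of the middle lid's hinge line, which runs along the hutch's y at the lid's far edge (moves with the tray), 60 mm above the table. Each lid is 92 (x) x 76 (y) mm, its top 64 mm above the table; lids stand 85 mm apart, centre to centre.
- lid_right (a joint): Angle of the right (-y) one of three identical teal lids: 0 rad shut, up to 1.2 as its front rises. A soft spring (0.3 N m/rad) brings it back to 0. Two lids are held by hidden catches and give 1.5 mm at most; the loose one sinks about 6 mm (-0.085 rad) when its knob is tapped with 1 N or more, and lifts with about 4 N. Which is loose varies and cannot be seen.
- knob_right (a point): Centre of the right lid's brass barrel knob: 20 mm diameter, 18 mm long, axis along the hutch's y, 75 mm in front of the hinge line, 22 mm above it. Shut: centre 82, top 92 mm above the table, 8 mm free under the barrel. Under the roof until the tray is out. Its flat ends can be pinched from above, fingers closing along y.
- hinge_right (a point): Middle of the right lid's hinge line, which runs along the hutch's y at the lid's far edge (moves with the tray), 60 mm above the table. Each lid is 92 (x) x 76 (y) mm, its top 64 mm above the table; lids stand 85 mm apart, centre to centre.
- spool_gold: Bystander, to be left alone. Loose thread spool, white flanges, gold thread, 56 mm diameter, 45 high, on the hutch roof; origin at the underside.
- spool_black: Bystander, to be left alone. Loose thread spool, white flanges, black thread, 56 mm diameter, 45 high, on the hutch roof; origin at the underside.
- pliers: Bystander, to be left alone. Loose pliers with yellow grips, 150 mm long, 12 high, on the table; origin near the pivot, underside.
- bead_jar: Bystander, to be left alone. Loose glass jar with a metal cap, 52 mm diameter, 65 high, on the table; origin at the underside.
- bead_tray: Bystander, to be left alone. Loose black beading tray, 160 x 110 x 18 mm, with a few coloured stones fixed in it, on the table; origin under its centre.
- card_box: Bystander, to be left alone. Loose white box 90 x 60 x 30 mm on the table; origin under its centre.
- tweezer_driver: Bystander, to be left alone. Loose small screwdriver, 140 mm long, lying on the table; origin at its underside.

How it is judged:
By the outcome, as a careful person would: the job done as asked, in the order asked, and still so for the second after the job is handed in, while the arm keeps its last pose, push and grip.
It also fails if it takes over 59 s, if anything falls off the work surface, if the arm or the gripper's body presses on something with over 40 N, if the wrist force passes 120 N, or if a joint passes its speed limit or range.

## Working session

There is one attempt and no reset: what is moved stays moved. The work goes in short steps, Python scripts to look and compute and a tool call to move; the robot and the scene stay as the last step left them, time stands still between calls to the robot, and variables do not carry over. Pictures are saved under pics/ and viewed, at most 10 in all, crops included, and the job is handed in when it is done.

Besides the shell and the picture viewer there is one more tool, called after ">>>" by a JSON object that holds its "method" and its "body", one argument or row to a line. apply_moves: Moves the arm, as the interface text tells. Its arguments: {"type":"object","properties":{"plan":{"type":"array","items":{"type":"array","items":{"type":"array","items":{"type":"number","minimum":-1,"maximum":1}}}},"gripper":{"type":"number"},"squeeze":{"type":"number"}},"required":["plan"]}

```bash
mkdir -p pics; python3 - <<'E'
from plant import *
import cv2
for c in("scene","top"):
    cv2.imwrite(f"pics/{c}0.png",read_camera(c))
    print(c,calibration(c))
    for l in("tray_handle","hutch","knob_left","spool_gold"):
        print(l,[(round(d["confidence"],2),[round(float(v),1) for v in d["extent"]]) for d in look_for(c,l)[:3]])
o=get_obs();print(o)
E
```

```text
scene {'mtx': array([[411.65186456,   0.        , 276.78233375],
       [  0.        , 411.65186456, 211.31545172],
       [  0.        ,   0.        ,   1.        ]]), 'k1': -0.07619624993546925, 'cam_to_world': array([[ 8.31862482e-01, -2.84084542e-01,  4.76760720e-01,
         1.16328519e+03],
       [ 5.54810131e-01,  4.47048792e-01, -7.01664519e-01,
        -8.73957743e+02],
       [-1.38032603e-02,  8.48200065e-01,  5.29496099e-01,
         7.39878539e+02],
       [ 0.00000000e+00,  0.00000000e+00,  0.00000000e+00,
         1.00000000e+00]])}
tray_handle [(0.49, [286.1, 231.1, 22.5, 18.5]), (0.22, [342.8, 211.2, 20.7, 20.7])]
hutch [(0.59, [333.6, 254.9, 135.0, 109.8])]
knob_left []
spool_gold [(0.84, [315.8, 237.2, 23.5, 23.5])]
top {'mtx': array([[396.97103793,   0.        , 278.23195225],
       [  0.        , 396.97103793, 220.20590244],
       [  0.        ,   0.        ,   1.        ]]), 'k1': 0.03365137751708339, 'cam_to_world': array([[ 2.54684309e-02,  9.83006267e-01, -1.81796696e-01,
         3.79762486e+02],
       [-9.99508746e-01,  2.83623229e-02,  1.33358955e-02,

[... 563 characters left out ...]
34799048e+00, -2.02805994e-01]), 'joint_vel': array([-0.00071642, -0.00212721, -0.00040371, -0.00106365,  0.00159869,
        0.00068784]), 'joint_torque': array([-5.69009208e-04, -4.36822665e+01, -2.84072489e+01,  7.19965878e-02,
        3.22221487e-02, -2.01546999e-05]), 'eef_pos': array([149.20272493, 529.34664873, 226.5935446 ]), 'tcp_rot': array([[-9.62486688e-01,  2.71328900e-01, -4.95961448e-05],
       [ 2.71328904e-01,  9.62486682e-01, -1.15793662e-04],
       [ 1.63174618e-05, -1.24906726e-04, -9.99999992e-01]]), 'ft_force': array([ 0.35809479, -0.09006365, -1.02973747]), 'torque': array([ 0.01539956, -0.04493208, -0.01105379]), 'finger_force': 0.0, 'finger_gap': 93.28504173951224}
```

```bash
python3 - <<'E'
import cv2
a=cv2.imread("pics/top0.png")[70:270,170:400]
cv2.imwrite("pics/t0c.png",cv2.resize(a,None,fx=3,fy=3,interpolation=cv2.INTER_CUBIC)[:600])
E
```

```text
(no output)
```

View pics/t0c.png

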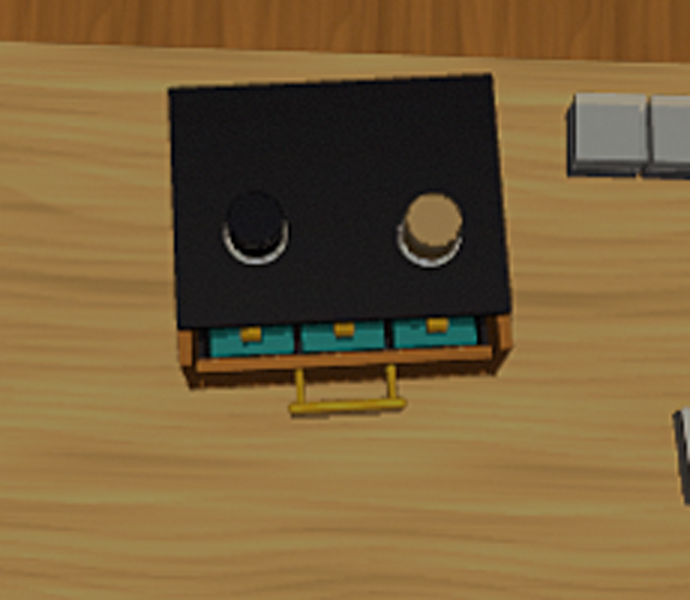

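View pics/scene0.png

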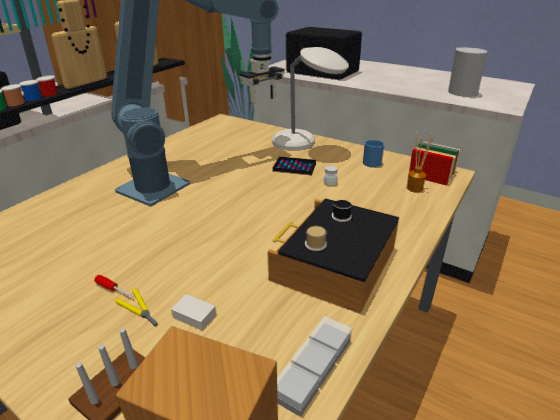

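The top crop shows the black roof with corners at crop px (169,88), (491,74), (511,312) and (180,328). The bar handle runs from (292,409) to (405,403), and the knob tops sit just in front of the roof edge. In the scene view the area around the hutch front is clear. The loose items are well away from it.

```bash
cat > h.py <<'E'
from plant import *
import numpy as np, cv2
from scipy.optimize import least_squares
def proj(c,P):
    k=calibration(c);T=np.linalg.inv(k["cam_to_world"]);p=np.atleast_2d(P)@T[:3,:3].T+T[:3,3]
    s=np.c_[p[:,0],-p[:,1]]/-p[:,2:]; s=s*(1+k["k1"]*(s**2).sum(1,keepdims=True))
    return s*k["mtx"][0,0]+k["mtx"][:2,2]
def w(q,L):
    x,y,a=q;c,s=np.cos(a),np.sin(a);L=np.atleast_2d(L)
    return np.c_[x+c*L[:,0]-s*L[:,1],y+s*L[:,0]+c*L[:,1],L[:,2]]
def px(q,z,c="top"):
    """world point at height z seen at pixel q"""
    return least_squares(lambda p:proj(c,[[p[0],p[1],z]])[0]-q,[500,0]).x
E
python3 - <<'E'
from h import *
pix=np.array([(169,88),(491,74),(511,312),(180,328),(292,408),(405,403)])/3+[170,70]
L=np.array([[130,150,110],[130,-150,110],[-100,-150,110],[-100,150,110],[-165,50,55],[-165,-50,55]],float)
f=lambda q:(proj("top",w(q,L))-pix).ravel()
r=least_squares(f,[550,0,0],loss="soft_l1");print(r.x,np.round(r.fun.reshape(-1,2),1))
g=lambda d:(proj("top",w(r.x,L[4:]+[d[0],d[1],0]))-pix[4:]).ravel()
print("handle offset",least_squares(g,[0,0]).x)
q=r.x;print("handle",w(q,[-165,0,55]))
for n in("knob_left","knob_middle","knob_right"):print(n,[(round(d["confidence"],2),np.round(d["extent"],1)) for d in look_for("top",n)[:2]])
o=get_obs();R=o["tcp_rot"]
t=w(q,[-165,0,120])[0];print("to above handle in tool:",R.T@(t-o["eef_pos"]),"/40",R.T@(t-o["eef_pos"])/40)
print("tool y angle",np.degrees(np.arctan2(R[1,1],R[0,1])),"hutch yaw deg",np.degrees(q[2]))
E
```

```text
[ 7.85269360e+02 -3.54700561e+01  8.27608327e-02] [[-0.5 -0.4]
 [ 0.8 -0.6]
 [ 1.1  0.1]
 [-1.1  0.4]
 [ 0.7  0.2]
 [-1.   0. ]]
handle offset [ 0.30031406 -0.38412961]
handle [[620.83410981 -49.11001018  55.        ]]
knob_left [(0.58, array([254.3, 185.6,  30.1,  14.5])), (0.23, array([316.4, 180.5,  27.9,   5.6]))]
knob_middle [(0.69, array([284.5, 183.8,  25.3,   6.4])), (0.23, array([314.4, 181.2,  28.7,  11.4]))]
knob_right [(0.77, array([314.1, 182.2,  27.1,  12. ]))]
to above handle in tool: [-610.87413311 -428.80048799  106.67163988] /40 [-15.27185333 -10.7200122    2.666791  ]
tool y angle 74.25428190964146 hutch yaw deg 4.741846422297018
```

```bash
cat >> h.py <<'E'
Q=np.array([785.27,-35.47,0.08276])
def Rh():
    c,s=np.cos(Q[2]),np.sin(Q[2]);return np.array([[-c,-s,0],[-s,c,0],[0,0,-1.]])  # desired tool rot
def tgt(L,q=Q):
    """tool-frame units from current TCP to hutch-frame point L, and rotation units still needed"""
    o=get_obs();R=o["tcp_rot"];from scipy.spatial.transform import Rotation as S
    d=w(q,L)[0]-o["eef_pos"]
    return np.round(Rh().T@d/40,3),np.round(R.T@d/40,3),np.round(np.degrees(S.from_matrix(R.T@Rh()).as_rotvec())/6,3)
E
python3 - <<'E'
from h import *
print("lamp base",px([295,140],0,"scene"),"jar",px([331,183],0,"scene"))
print(tgt([-146,0,150]))
E
```

```text
lamp base [217.78005458 679.84048963] jar [558.41688144 386.61344207]
(array([-11.029, -15.387,   1.917]), array([-15.717, -10.554,   1.917]), array([ 0.   ,  0.   , -3.415]))
```

>>> {"method": "apply_moves", "body": {
  "plan": [
    [[-0.982,-0.66,0,0,0,0],[-0.982,-0.66,0,0,0,0],[-0.982,-0.66,0,0,0,0],[-0.982,-0.66,0,0,0,0],[-0.982,-0.66,0,0,0,0],[-0.982,-0.66,0,0,0,0],[-0.982,-0.66,0,0,0,0],[-0.982,-0.66,0,0,0,0],[-0.982,-0.66,0,0,0,0],[-0.982,-0.66,0,0,0,0],[-0.982,-0.66,0,0,0,0],[-0.982,-0.66,0,0,0,0],[-0.982,-0.66,0,0,0,0],[-0.982,-0.66,0,0,0,0],[-0.982,-0.66,0,0,0,0],[-0.982,-0.66,0,0,0,0],[0,0,0,0,0,-0.854],[0,0,0,0,0,-0.854],[0,0,0,0,0,-0.854],[0,0,0,0,0,-0.854]]
  ],
  "gripper": 1,
  "squeeze": 10
}}

```text
t: 3.15
eef_pos: [639.5, -47.8, 226.5]
tcp_rot: [[-0.996, -0.086, -0.0], [-0.086, 0.996, 0.0], [0.0, 0.0, -1.0]]
ft_force: [-0.1, 0.0, 0.6]
finger_gap: 0.4
finger_force: 0.0
```

```bash
python3 - <<'E'
from h import *
o=get_obs();print(o["t"],o["eef_pos"],o["finger_gap"],o["ft_force"]);print(tgt([-146,0,50]))
E
```

```text
3.15 [639.5056998  -47.79937555 226.51560675] 0.3756418400630888 [-0.07406894  0.01389551  0.61126134]
(array([-0.007,  0.006,  4.413]), array([-0.008,  0.006,  4.413]), array([ 0.001, -0.002,  0.028]))
```

>>> {"method": "apply_moves", "body": {
  "plan": [
    [[0,0,0.8,0,0,0],[0,0,0.8,0,0,0],[0,0,0.8,0,0,0],[0,0,0.6,0,0,0],[0,0,0.4,0,0,0],[0,0,0.25,0,0,0],[0,0,0.15,0,0,0],[0,0,0.15,0,0,0]]
  ]
}}

```text
t: 4.15
eef_pos: [640.1, -47.9, 69.1]
tcp_rot: [[-0.997, -0.083, 0.001], [-0.083, 0.997, -0.0], [-0.001, -0.001, -1.0]]
ft_force: [-0.2, 0.8, -1.3]
finger_gap: -0.0
finger_force: 0.0
```

```bash
python3 - <<'E'
from h import *
a=read_camera("top")[120:240,210:370]
cv2.imwrite("pics/t1c.png",cv2.resize(a,None,fx=4,fy=4,interpolation=cv2.INTER_CUBIC))
E
```

```text
(no output)
```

View pics/t1c.png

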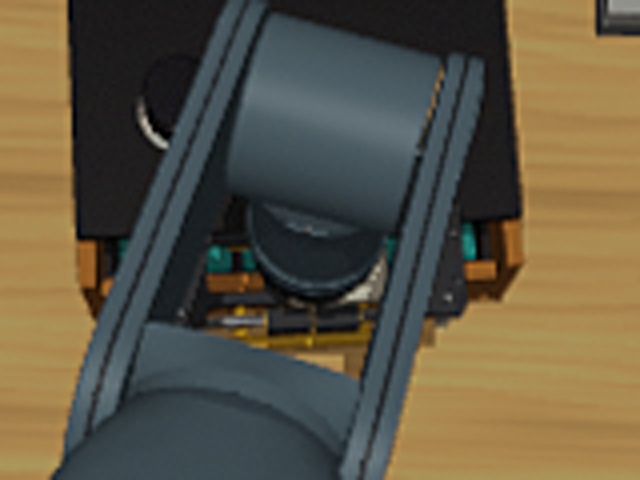

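The arm covers most of the view. The fingers show just behind the gold bar at about (320,330), between the bar and the tray front, and nothing is touching. I'll go down and pull.

>>> {"method": "apply_moves", "body": {
  "plan": [
    [[0,0,0.16,0,0,0],[0,0,0.16,0,0,0],[0,0,0.16,0,0,0],[0.1,0,0,0,0,0],[0.1,0,0,0,0,0],[0.15,0,0,0,0,0],[0.2,0,0,0,0,0],[0.2,0,0,0,0,0],[0.2,0,0,0,0,0]]
  ]
}}

```text
t: 5.32
eef_pos: [603.4, -50.8, 49.7]
tcp_rot: [[-0.997, -0.082, 0.004], [-0.082, 0.997, 0.0], [-0.004, -0.0, -1.0]]
ft_force: [6.8, 1.0, -5.1]
finger_gap: 0.5
finger_force: 3.3
```

>>> {"method": "apply_moves", "body": {
  "plan": [
    [[0.25,0,0,0,0,0],[0.25,0,0,0,0,0],[0.25,0,0,0,0,0],[0.25,0,0,0,0,0],[0.25,0,0,0,0,0],[0.25,0,0,0,0,0],[0.25,0,0,0,0,0],[0.25,0,0,0,0,0],[0.25,0,0,0,0,0],[0.1,0,0,0,0,0],[0.1,0,0,0,0,0],[0.1,0,0,0,0,0]]
  ]
}}

```text
t: 6.82
eef_pos: [501.7, -59.1, 50.0]
tcp_rot: [[-0.997, -0.082, 0.004], [-0.082, 0.997, 0.0], [-0.004, -0.0, -1.0]]
ft_force: [6.1, 2.5, -4.3]
finger_gap: 0.8
finger_force: 3.1
```

>>> {"method": "apply_moves", "body": {
  "plan": [
    [[0.07,0,0,0,0,0],[0.07,0,0,0,0,0],[0.07,0,0,0,0,0]]
  ]
}}

```text
t: 7.2
eef_pos: [496.7, -59.8, 50.3]
tcp_rot: [[-0.997, -0.081, 0.011], [-0.081, 0.997, 0.0], [-0.011, -0.001, -1.0]]
ft_force: [20.5, 7.2, -13.6]
finger_gap: 0.3
finger_force: 10.3
```

>>> {"method": "apply_moves", "body": {
  "plan": [
    [[-0.15,0,0,0,0,0],[-0.13,0,0,0,0,0],[0,0,0,0,0,0],[0,0,-0.3,0,0,0],[0,0,-0.7,0,0,0],[0,0,-1,0,0,0],[0,0,-1,0,0,0],[0.3,0.9,0,0,0,0],[0.3,0.9,0,0,0,0],[0.3,0.9,0,0,0,0],[0.3,0.9,0,0,0,0],[0.3,0.9,0,0,0,0],[0.3,0.9,0,0,0,0]]
  ]
}}

```text
t: 8.82
eef_pos: [412.4, 151.1, 170.3]
tcp_rot: [[-0.997, -0.083, 0.001], [-0.083, 0.997, -0.0], [-0.001, -0.0, -1.0]]
ft_force: [0.8, 0.1, 0.8]
finger_gap: -0.0
finger_force: 0.0
```

```bash
python3 - <<'E'
from h import *
o=get_obs();print(o["t"],o["eef_pos"],o["ft_force"])
a=read_camera("top")
for n in("knob_left","knob_middle","knob_right","tray_handle"):print(n,[(round(d["confidence"],2),np.round(d["extent"],1)) for d in look_for("top",n)[:3]])
cv2.imwrite("pics/t2c.png",cv2.resize(a[120:270,200:380],None,fx=4,fy=4,interpolation=cv2.INTER_CUBIC))
E
```

```text
8.825 [412.3658003  151.10396674 170.31575817] [0.81665742 0.0673725  0.77939776]
knob_left [(0.71, array([255.3, 222. ,  28.3,  38.8]))]
knob_middle [(0.73, array([286.9, 220.4,  28. ,  35.2]))]
knob_right [(0.68, array([317.6, 221. ,  33.6,  33. ]))]
tray_handle [(0.83, array([285.6, 216.7, 104.9,  84.2]))]
```

View pics/t2c.png

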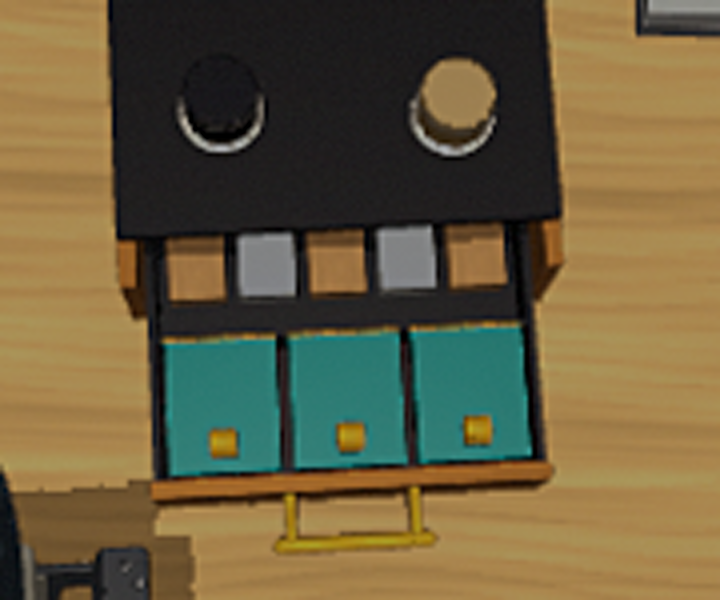

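The tray is out. The knobs are at crop px (223,443), (351,437) and (478,430), the bar ends at (277,547) and (432,538), and the lids are all flat.

```bash
python3 - <<'E'
from h import *
off=np.array([200,120])
c,s=np.cos(Q[2]),np.sin(Q[2])
def loc(p):d=p-Q[:2];return np.round([c*d[0]+s*d[1],-s*d[0]+c*d[1]],1)
for n,p,z in[("L",(223,443),88),("M",(351,437),88),("R",(478,430),88),("h1",(278,546),55),("h2",(432,538),55),("hingeL",(165,343),64),("hingeR",(522,324),64)]:
    P=px(np.array(p)/4+off,z);print(n,np.round(P,1),loc(P))
E
```

```text
L [542.   30.7] [-237.    86.1]
M [548.4 -54. ] [-237.6    1.2]
R [ 555.5 -138.3] [-237.4  -83.5]
h1 [477.8  -7.5] [-304.1   53.3]
h2 [ 486.1 -111.6] [-304.4  -51.1]
hingeL [613.9  73.9] [-161.8  123.2]
hingeR [ 634.5 -171. ] [-161.5 -122.7]
```

```bash
python3 - <<'E'
from h import *
print(tgt([-237.4,86,112]))
E
```

```text
(array([-2.948, -3.237,  1.451]), array([-2.944, -3.238,  1.455]), array([-0.005,  0.009,  0.008]))
```

>>> {"method": "apply_moves", "body": {
  "plan": [
    [[-0.74,-0.81,0,0,0,0],[-0.74,-0.81,0,0,0,0],[-0.74,-0.81,0,0,0,0],[-0.73,-0.81,0,0,0,0],[0,0,0.6,0,0,0],[0,0,0.5,0,0,0],[0,0,0.35,0,0,0],[0,0,0,0,0,0],[0,0,0,0,0,0]]
  ]
}}

```text
t: 10.2
eef_pos: [542.0, 30.5, 112.2]
tcp_rot: [[-0.997, -0.083, 0.001], [-0.083, 0.997, -0.0], [-0.001, -0.0, -1.0]]
ft_force: [0.1, -0.7, 0.5]
finger_gap: 0.6
finger_force: 0.0
```

```bash
python3 - <<'E'
from h import *
o=get_obs();print(o["t"],o["eef_pos"],o["ft_force"]);print(tgt([-237.4,86,100]))
E
```

```text
10.2 [542.0100282   30.51958377 112.20454997] [ 0.06090043 -0.65749411  0.48351582]
(array([0.011, 0.003, 0.305]), array([0.011, 0.003, 0.305]), array([-0.003,  0.011, -0.   ]))
```

>>> {"method": "apply_moves", "body": {
  "plan": [
    [[0,0,0.15,0,0,0],[0,0,0.1,0,0,0],[0,0,0.08,0,0,0],[0,0,0.07,0,0,0],[0,0,0,0,0,0],[0,0,0,0,0,0]]
  ]
}}

```text
t: 10.95
eef_pos: [543.0, 31.0, 98.7]
tcp_rot: [[-0.997, -0.083, 0.005], [-0.083, 0.997, -0.0], [-0.004, -0.001, -1.0]]
ft_force: [-4.7, 1.8, 20.6]
finger_gap: 0.6
finger_force: 10.3
```

Left stays firm (20 N after sinking only about 1.3 mm). Middle next.

>>> {"method": "apply_moves", "body": {
  "plan": [
    [[0,0,-0.4,0,0,0],[0,0,-0.2,0,0,0],[0,-0.53,0,0,0,0],[0,-0.53,0,0,0,0],[0,-0.53,0,0,0,0],[0,-0.53,0,0,0,0],[0,0,0,0,0,0],[0,0,0.2,0,0,0],[0,0,0.15,0,0,0],[0,0,0.1,0,0,0],[0,0,0.07,0,0,0],[0,0,0.07,0,0,0],[0,0,0,0,0,0],[0,0,0,0,0,0]]
  ]
}}

```text
t: 12.7
eef_pos: [548.6, -53.7, 96.0]
tcp_rot: [[-0.997, -0.083, 0.0], [-0.083, 0.997, -0.0], [-0.0, -0.0, -1.0]]
ft_force: [-0.4, -0.4, 0.8]
finger_gap: 0.6
finger_force: 0.1
```

The middle knob gives way with almost no force. I'll push on to its end so the tap is definite, then tap the right one.

>>> {"method": "apply_moves", "body": {
  "plan": [
    [[0,0,0.05,0,0,0],[0,0,0.04,0,0,0],[0,0,0,0,0,0]]
  ]
}}

```text
t: 13.08
eef_pos: [548.7, -53.8, 93.5]
tcp_rot: [[-0.997, -0.083, 0.001], [-0.083, 0.997, -0.0], [-0.001, -0.001, -1.0]]
ft_force: [-3.0, 1.0, 8.9]
finger_gap: 0.4
finger_force: 4.7
```

>>> {"method": "apply_moves", "body": {
  "plan": [
    [[0,0,-0.4,0,0,0],[0,0,-0.29,0,0,0],[0,-0.53,0,0,0,0],[0,-0.53,0,0,0,0],[0,-0.53,0,0,0,0],[0,-0.53,0,0,0,0],[0,0,0,0,0,0],[0,0,0.2,0,0,0],[0,0,0.15,0,0,0],[0,0,0.1,0,0,0],[0,0,0.07,0,0,0],[0,0,0.05,0,0,0],[0,0,0,0,0,0],[0,0,0,0,0,0]]
  ]
}}

```text
t: 14.82
eef_pos: [555.5, -137.6, 98.9]
tcp_rot: [[-0.997, -0.083, 0.001], [-0.083, 0.997, -0.0], [-0.001, -0.0, -1.0]]
ft_force: [-4.3, 2.1, 12.8]
finger_gap: 0.5
finger_force: 6.4
```

The middle lid is the loose one. Back above it, with the fingers half open.

>>> {"method": "apply_moves", "body": {
  "plan": [
    [[0,0,-0.5,0,0,0],[0,0,-0.5,0,0,0],[0,0.53,0,0,0,0],[0,0.53,0,0,0,0],[0,0.53,0,0,0,0],[0,0.53,0,0,0,0],[0,0,0,0,0,0],[0,0,0,0,0,0]]
  ],
  "gripper": 0.55
}}

```text
t: 15.82
eef_pos: [548.6, -53.7, 137.0]
tcp_rot: [[-0.996, -0.084, 0.0], [-0.084, 0.996, -0.0], [-0.0, -0.0, -1.0]]
ft_force: [-0.4, -0.8, 0.2]
finger_gap: 42.0
finger_force: 0.0
```

```bash
python3 - <<'E'
from h import *
o=get_obs();print(o["t"],o["eef_pos"],o["finger_gap"],o["ft_force"],o["joints"]);print(tgt([-237.4,1.2,76]))
a=read_camera("scene")
cv2.imwrite("pics/s3.png",cv2.resize(a[160:310,200:420],None,fx=3.6,fy=3.6,interpolation=cv2.INTER_CUBIC))
E
```

```text
15.825 [548.63665356 -53.65949955 136.99348428] 42.00367067810728 [-0.41404871 -0.76860266  0.23179231] [-2.99614393e-01  3.36845386e-01  1.65830508e+00 -4.21690776e-04
  1.14624981e+00 -1.95394885e+00]
(array([ 0.002, -0.006,  1.525]), array([ 0.002, -0.005,  1.525]), array([-0.004,  0.   ,  0.009]))
```

View pics/s3.png

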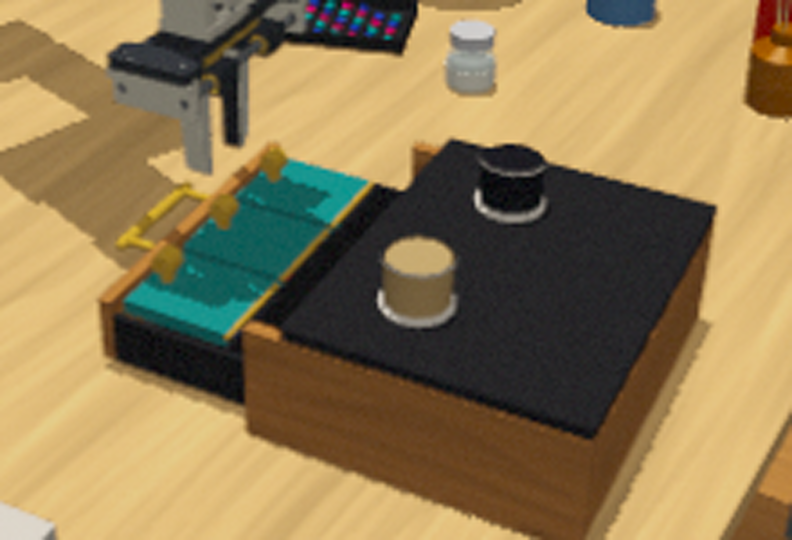

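Scene view: the gripper hovers above the middle knob at (222,210), all lids are shut and the spools at (512,180) and (418,280) haven't moved. I'll descend and grip.

>>> {"method": "apply_moves", "body": {
  "plan": [
    [[0,0,0.5,0,0,0],[0,0,0.4,0,0,0],[0,0,0.3,0,0,0],[0,0,0.2,0,0,0],[0,0,0.12,0,0,0],[0,0,0,0,0,0]]
  ]
}}

```text
t: 16.62
eef_pos: [548.5, -53.7, 76.1]
tcp_rot: [[-0.997, -0.083, -0.0], [-0.083, 0.997, 0.0], [0.0, 0.0, -1.0]]
ft_force: [-0.8, -0.1, 0.2]
finger_gap: 42.2
finger_force: 0.0
```

>>> {"method": "apply_moves", "body": {
  "plan": [
    [[0,0,0,0,0,0],[0,0,0,0,0,0],[0,0,0,0,0,0],[0,0,0,0,0,0],[0,0,0,0,0,0]]
  ],
  "gripper": 1,
  "squeeze": 30
}}

```text
t: 17.25
eef_pos: [548.6, -53.6, 76.4]
tcp_rot: [[-0.997, -0.083, 0.0], [-0.083, 0.997, -0.0], [-0.0, -0.0, -1.0]]
ft_force: [-1.0, 0.6, 0.5]
finger_gap: 17.7
finger_force: 30.0
```

>>> {"method": "apply_moves", "body": {
  "plan": [
    [[-0.037,0,-0.146,0,0.75,0],[-0.037,0,-0.146,0,0.75,0],[-0.037,0,-0.146,0,0.75,0],[-0.037,0,-0.146,0,0.75,0],[0,0,0,0,0,0],[0,0,0,0,0,0]]
  ]
}}

```text
t: 18.0
eef_pos: [557.2, -52.9, 98.7]
tcp_rot: [[-0.948, -0.083, -0.308], [-0.079, 0.997, -0.026], [0.309, -0.0, -0.951]]
ft_force: [0.1, 0.8, 2.5]
finger_gap: 18.0
finger_force: 30.0
```

```bash
cat > a.py <<'E'
from h import *
o=get_obs();R=o["tcp_rot"];P=o["eef_pos"]
g=P-6*R[:,2]  # knob centre (6 mm behind TCP)
c,s=np.cos(Q[2]),np.sin(Q[2]);d=g[:2]-Q[:2];lx=c*d[0]+s*d[1]
hx=-162.4
ang=np.degrees(np.arctan2(g[2]-60,hx-lx))-np.degrees(np.arctan2(22,75))
print(o["t"],"lid angle by knob",ang,"radius",np.hypot(g[2]-60,hx-lx),"tilt",np.degrees(np.arccos(-R[2,2])),o["ft_force"],o["finger_gap"],o["joints"])
E
python3 a.py
```

```text
18.0 lid angle by knob 18.190946808614655 radius 78.28599211358929 tilt 17.981306366911245 [0.05430013 0.80694185 2.51593156] 17.953337652023052 [-0.23179027  0.58416215  1.40345753 -0.09645288  1.45383159 -1.85985225]
```

>>> {"method": "apply_moves", "body": {
  "plan": [
    [[-0.037,0,-0.146,0,0.75,0],[-0.037,0,-0.146,0,0.75,0],[-0.037,0,-0.146,0,0.75,0],[-0.037,0,-0.146,0,0.75,0],[-0.037,0,-0.146,0,0.75,0],[-0.037,0,-0.146,0,0.75,0],[0,0,0,0,0,0],[0,0,0,0,0,0],[0,0,0,0,0,0]]
  ]
}}

```text
t: 19.12
eef_pos: [580.9, -51.0, 124.7]
tcp_rot: [[-0.704, -0.083, -0.706], [-0.058, 0.997, -0.058], [0.708, 0.0, -0.706]]
ft_force: [-4.1, -0.5, 2.5]
finger_gap: 17.6
finger_force: 30.0
```

```bash
cat >> a.py <<'E'
a=read_camera("scene")
cv2.imwrite("pics/s4.png",cv2.resize(a[140:310,200:420],None,fx=3.5,fy=3.5,interpolation=cv2.INTER_CUBIC))
E
python3 a.py
```

```text
19.125 lid angle by knob 44.59704715735069 radius 78.85253324885039 tilt 45.08761431776197 [-4.12828779 -0.50898488  2.53520925] 17.62912825572437 [-0.16918397  0.93193621  0.88534153 -0.20410884  2.08619388 -1.85226917]
```

View pics/s4.png

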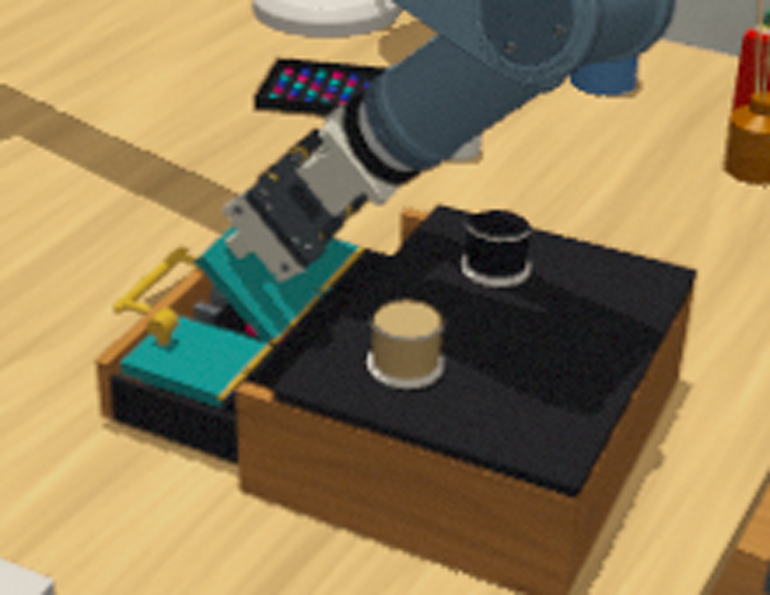

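The middle lid is up at about 45° in the grip. The right lid at (190,355) is shut, the bar at (150,280) is where it was with the tray out, and the spools stand unmoved.

```bash
python3 -c "
from plant import *
print(job_done())"
```

```text
the job is handed in; nothing more can be done
None
```

The tray is out to its stop and all three knobs were tapped left to right; the middle lid was the loose one, and the arm is holding it by its knob at about 45° (the left lid, mostly hidden by the arm, was not checked in the last picture); job handed in.

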